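# Gauge a varnished nameboard with the ratchet cap

## Task

Check the thickness of the dark nameboard with the white dot: lay it flat on the feed table of the green thickness gauge with the dot centred under the spindle and let go of it, then turn the black ratchet cap clockwise until the spindle grips the board and the ratchet slips by about a quarter turn (at least an eighth, no more than three eighths). Turn only by the cap, so that the board is never crushed, leave the board gripped in the gauge, and leave everything else on the bench where it is.

Things in the scene. Friction and masses are not known exactly. Their poses are not given: they have to be found in the camera images.
- board: loose dark teak nameboard blank, 200 x 38 x 12 mm, about 0.1 kg, lying flat on the bench. Origin: centre of its underside; x along its length towards the end with the white dot, z up. The other dark board, with three pale diamonds, is not the one.
- board_dot (a point): centre of the white dot (16 mm across, on a thin white line that runs across the board and down its edges), on the board's top face, 78 mm from its middle and 22 mm from its end
- gauge: upright bench thickness gauge, fixed: green C-frame with a bright feed table. Origin: on the bench, under the spindle axis; -x is its open front, z up. The column starts at x = +40 mm. Above the head on the spindle axis: steel sleeve, thimble 40 mm in diameter (z = 115 to 145), ratchet cap (z = 147 to 179).
- feed_front (a point): middle of the front edge of the feed table's flat top: 35 mm above the bench, 70 mm wide, from here 190 mm in +x; the spindle axis is 130 mm in (a thin black line across the table marks it). A board laid in stays level unheld as long as its middle is over the feed table.
- head_front (a point): middle of the lower front edge of the green overhanging head, 22 mm in front of the spindle axis; the head is 44 mm wide, 25 mm tall (80 to 105 mm above the bench): 45 mm between feed table and head
- anvil (a point): point on the feed table's top straight under the spindle. The spindle is a vertical steel rod 12 mm in diameter that comes down out of the head as the cap is turned clockwise, 15 mm per full turn; its flat lower end starts somewhere 16.5 to 21.5 mm above the feed table, so 4.5 to 9.5 mm above a board laid there. Its height is not reported.
- cap_grip (a point): point to grip on the ratchet cap: on its vertical axis, 22 mm above the cap's underside and 10 mm below its top. The cap is a black knurled cylinder 28 mm in diameter and 32 mm tall, 2 mm above the thimble. Cap and thimble do not rise or fall as they turn. It can be turned without end, so it takes several grasps.
- cap (a joint): slip of the cap on the thimble, rad, clockwise from above positive; 0 at the start, the cap's yellow mark in line with the thimble's red mark. The cap carries the thimble (about 0.1 N m) without slip until the spindle bears on something with about 40 N; then, at 0.2 N m, it slips and the thimble stands still. Turned back, it takes the thimble back and loosens the grip. Stays where left.
- finished: bystander: finished dark board with three pale diamonds, 210 x 38 x 12 mm; origin under its middle, x along its length
- cup: bystander: clear plastic cup, 72 mm across, 90 mm tall; origin under its centre
- brush: bystander: paint brush with white handle, 200 mm long along its x; origin under its middle
- tin: bystander: varnish tin with yellow band, 80 mm across, 100 mm tall; origin under its centre
- screwdriver: bystander: red screwdriver, 200 mm long along its x; origin under its middle
- sand_disc: bystander: sanding disc with six holes, 100 mm across, 5 mm thick; origin under its centre
- sand_block: bystander: cork sanding block, 70 x 45 x 30 mm; origin under its centre
Not all that is in view belongs to the job. What is shaped like the board but yellow is not meant.

How it is judged:
By the outcome, as a careful person would: the job done as asked, in the order asked, and still so for the second after the job is handed in, with the robot touching nothing.
It also fails if it takes over 67 s, if anything falls off the work surface, if the arm or the gripper's body presses on something with over 40 N, if the wrist force passes 120 N, or if a joint passes its speed limit or range.

## Robot

A 6-joint arm with a two-finger parallel gripper is mounted at the origin on the work surface. World frame = base frame: x ahead of the robot, y to its left, z up, the work surface at z = 0. Lengths are in m, angles in rad, forces in N, time in s.
With the tool pointing down it reaches from about 0.325 to 0.775 m from the base axis. Payload 9.3 kg.
Tool frame: the origin (TCP) lies midway between the tips of the shut fingers; the grasp point (between the pads) lies 19 mm behind it; z points along the fingers, y is the line along which they close (so a half turn about z gives the same grasp; the last joint's range is limited). The gripper opens to 85 mm and grips with 20 to 120 N. Pads are 22 mm wide; open, the fingers measure 114 mm over their backs; the gripper's body (76 mm by 85 mm) begins 54 mm behind the grasp point. The pads swing forward as they close: fully open they stand 13 mm farther back than shut.
Start: joints at [-1.271, 0.259, 0.021, 1.334, 0, 1.418], TCP at [0.241, -0.495, 0.231] pointing down, gripper open.
Joint ranges: [-3.04, 3.04], [-0.91, 1.82], [-1.04, 1.36], [-1.92, 1.95], [-1.52, 1.45], [-3.14, 3.14]. Speed limits (rad/s): [2.22, 2.22, 2.79, 3.14, 3.14, 3.14].

## Interface

Orientations are given as a unit quaternion [w, x, y, z].
In Python, from workcell import manip gives the robot as it stands.
- The arm moves only by the shell command python3 -m crank 'ROWS' [FORCE]. ROWS is JSON, a list of rows, each an object with "travel": the shift along the tool's x, y, z in units of 30 mm (1.0 is 30 mm), a list of three; "rot": the turn, a rotation vector about the tool's x, y, z in degrees, a list of three; "jaw": the finger opening in mm, from 0 to 85.4. A call has exactly 10 rows; each row shifts and turns the commanded pose from where the row before left it, along the tool's axes as they then stand; what a row does not reach is not made up. A row lasts 1/8 s, in which the tool goes at most 62.5 mm and 10.7 degrees, less where a joint would pass 70% of its speed; a pose out of reach is approached as far as the arm can. A call is refused whole if a number of a shift passes 1 or a number of a turn 10.7, either way. A call with a gripper value outside its range is refused whole. The fingers move at their own pace and stop on an object; FORCE is the grip in N (left out, the last holds). Time passes only in rows, so rows that do not move let the fingers close, or fill a call up. It gives the time, the measured TCP pose, the force, the opening and the grip force at its end, in the units of the state.
- manip.state(): the state, without advancing time (a new reading comes with each control period).
- manip.get_image(name): name is "scene" or "side" or "wrist"; returns the picture (480x640x3 uint8, red, green, blue); there is no depth.
- manip.camera_info(name): a dict with "mtx" (3x3 intrinsics, pixels), "world_to_cam" (4x4, takes a point from world to camera coordinates); the wrist camera has in their place "tool_from_camera" (4x4, takes a point from camera to tool coordinates, whose origin is the TCP and whose axes are the flange's). Camera axes: x right, y up, looking along -z (the intrinsics and any distortion apply to the point x, -y, -z); pixel columns grow to the right and rows downward; lengths in m; the calibration is good to about 2 mm. A picture is of the moment at which its call begins: read the wrist's pose just before it. camera_info takes no time and is no camera call.
- manip.sign_off(): hands the job in; it is judged then, once.
The state is a dict: "clock": time; "qpos": joint angles; "joint_vel": joint speeds; "joint_torque": joint torques, N m; "ee_pos": TCP position; "ee_rot": TCP orientation; "contact_force": force on the tool from outside, world axes, zero at the start; "wrist_torque": the same for the moment, N m; "width": finger opening in m; "grasp_force": force on a finger pad.
Only numpy, scipy, OpenCV 4.12 (cv2) and the standard library are available. Lean on these libraries where they do the work, as an engineer would, in place of code of your own. Each camera call takes 0.05 s, during which the arm holds its last target. There are 200 camera calls.

## Working session

There is one attempt and no reset: what is moved stays moved. The work goes in short steps, Python scripts to look and compute and a shell command to move; the robot and the scene stay as the last step left them, time stands still between calls to the robot, and variables do not carry over. Pictures are saved under pics/ and viewed, at most 10 in all, crops included, and the job is handed in when it is done.

```bash
mkdir -p pics; ls
python3 - <<'E'
from workcell import manip
import cv2,numpy as np
np.set_printoptions(precision=4,suppress=True)
s=manip.state();print(s)
for n in("scene","side"):
    im=manip.get_image(n);cv2.imwrite(f"pics/{n}0.png",im[:,:,::-1])
for n in("scene","side","wrist"):print(n,manip.camera_info(n))
E
```

```text
pics
{'clock': 0.0, 'qpos': array([-1.2706,  0.2592,  0.0208,  1.3337,  0.    ,  1.4182]), 'joint_vel': array([-0.0012,  0.    ,  0.0004, -0.0002, -0.0033, -0.0003]), 'joint_torque': array([  0.0001, -55.5638,  34.4536,   0.0137,  -0.0002,   0.    ]), 'ee_pos': array([ 0.2405, -0.4943,  0.2307]), 'ee_rot': array([-0.0007,  0.9745,  0.2245, -0.    ]), 'contact_force': array([-0.2989, -0.5895, -0.7165]), 'wrist_torque': array([-0.0016, -0.0102,  0.0247]), 'grasp_force': 0.0, 'width': 0.08518046744422579}
scene {'mtx': array([[580.6276,   0.    , 313.193 ],
       [  0.    , 580.6276, 240.0427],
       [  0.    ,   0.    ,   1.    ]]), 'world_to_cam': array([[-0.7284,  0.6852,  0.0014,  0.4311],
       [-0.5214, -0.5556,  0.6477,  0.2441],
       [ 0.4446,  0.471 ,  0.7619, -1.967 ],
       [ 0.    ,  0.    ,  0.    ,  1.    ]])}
side {'mtx': array([[557.9005,   0.    , 319.5395],
       [  0.    , 557.9005, 238.6993],
       [  0.    ,   0.    ,   1.    ]]), 'world_to_cam': array([[ 0.9997, -0.0223,  0.0041, -0.6071],
       [ 0.0147,  0.7745,  0.6324, -0.0726],
       [-0.0172, -0.6322,  0.7746, -1.6856],
       [ 0.    ,  0.    ,  0.    ,  1.    ]])}
wrist {'mtx': array([[399.6342,   0.    , 316.3161],
       [  0.    , 399.6342, 237.4255],
       [  0.    ,   0.    ,   1.    ]]), 'tool_from_camera': array([[ 0.0012,  0.9603,  0.279 ,  0.0706],
       [ 1.    , -0.0011, -0.0004,  0.    ],
       [-0.0001,  0.279 , -0.9603, -0.1426],
       [ 0.    ,  0.    ,  0.    ,  1.    ]])}
```

View pics/scene0.png

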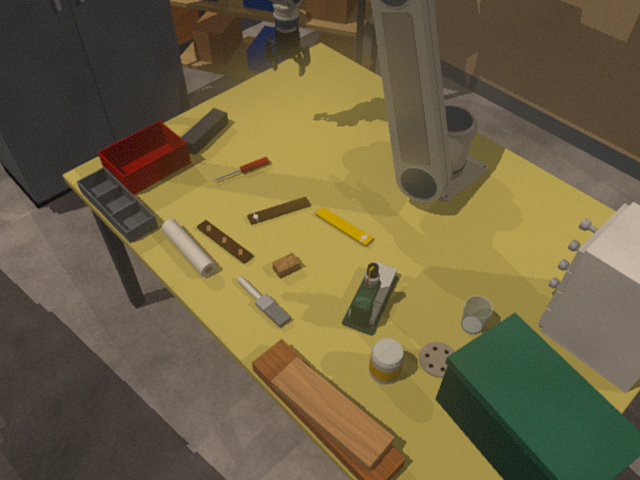

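View pics/side0.png

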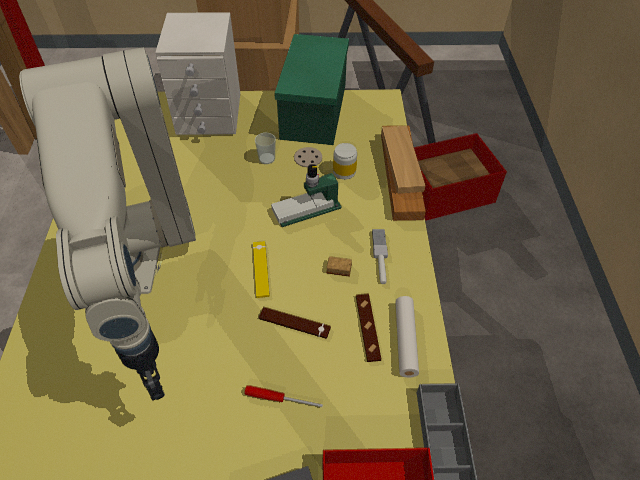

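The scene view shows the dark board at (280,210) with its dot at (255,218), and the gauge at (371,297). In the side view the dotted board is at (295,322) with its dot at (322,330), and the gauge is at (310,200).
Look-alikes in the side view are the diamond board (368,327) and the yellow board (261,268). I choose (295,322) and will check it in an enlarged crop.

Run:
```python
import cv2,numpy as np
a=cv2.imread("pics/side0.png");b=cv2.imread("pics/scene0.png")
def c(im,x,y):return cv2.resize(im[y:y+60,x:x+80],(400,300),interpolation=cv2.INTER_CUBIC)
m=np.vstack([np.hstack([c(a,255,290),c(a,268,163)]),np.hstack([c(b,240,180),cv2.resize(b[258:258+78,325:325+104],(400,300),interpolation=cv2.INTER_CUBIC)])])
cv2.imwrite("pics/mos.png",m)
```

```text
(no output)
```

View pics/mos.png

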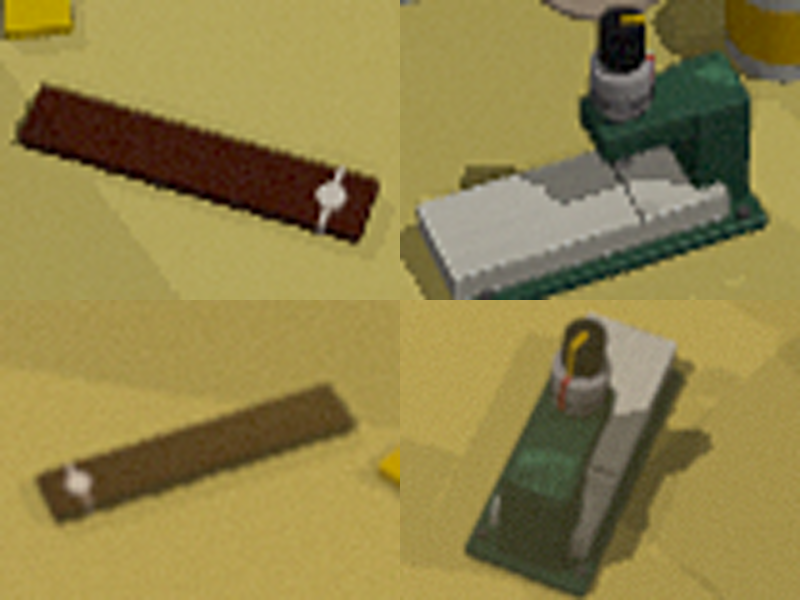

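The top-left crop confirms the dotted dark board, with the dot at about (331,195) in the mosaic. The gauge's front edge, its black line and the yellow and red marks are also visible.

```bash
cat > h.py <<'E'
from workcell import manip
import numpy as np,cv2
from scipy.spatial.transform import Rotation as R
np.set_printoptions(precision=4,suppress=True)
def ray(n,uv,pose=None):
    c=manip.camera_info(n);u,v=uv;K=c["mtx"]
    d=np.array([(u-K[0,2])/K[0,0],-(v-K[1,2])/K[1,1],-1.])
    if n=="wrist":
        p,q=pose;Rt=R.from_quat(np.roll(q,-1)).as_matrix();T=c["tool_from_camera"]
        return p+Rt@T[:3,3],Rt@T[:3,:3]@d
    W=c["world_to_cam"];return -W[:3,:3].T@W[:3,3],W[:3,:3].T@d
def onz(n,uv,z,pose=None):
    o,d=ray(n,uv,pose);return o+d*(z-o[2])/d[2]
def proj(n,P,pose=None):
    c=manip.camera_info(n);K=c["mtx"];P=np.asarray(P,float)
    if n=="wrist":
        p,q=pose;Rt=R.from_quat(np.roll(q,-1)).as_matrix();T=c["tool_from_camera"]
        X=T[:3,:3].T@(Rt.T@(P-p)-T[:3,3])
    else:
        W=c["world_to_cam"];X=W[:3,:3]@P+W[:3,3]
    return K[0,0]*X[0]/-X[2]+K[0,2],K[1,1]*X[1]/X[2]+K[1,2]
E
python3 - <<'E'
from h import *
S=lambda x,y,ox,oy:(ox+x/5-.4,oy+y/5-.4)
C=lambda x,y:(325+(x-400)*.26-.4,258+(y-300)*.26-.4)
for nm,p in dict(dot=(331,195),TL=(42,86),TR=(380,180),BL=(20,140)).items(): print("side",nm,onz("side",S(*p,255,290),.012))
for nm,p in dict(dot=(78,183),TLend=(45,178),Tr=(330,85),br=(355,122),lb=(57,218)).items(): print("scene",nm,onz("scene",S(*p,240,180),.012))
for nm,p,z in (("fl",(418,208),.035),("fr",(455,272),.035),("line_r",(645,218),.035),("captop",(622,17),.179)): print("side",nm,onz("side",S(p[0]-400,p[1],268,163),z))
for nm,p,z in (("f_a",(590,317),.035),("f_b",(677,347),.035),("captop",(588,328),.179)): print("scene",nm,onz("scene",C(*p),z))
E
```

```text
side dot [ 0.6052 -0.2461  0.012 ]
side TL [ 0.4437 -0.1727  0.012 ]
side TR [ 0.6324 -0.2372  0.012 ]
side BL [ 0.433  -0.2078  0.012 ]
scene dot [ 0.6057 -0.2486  0.012 ]
scene TLend [ 0.618  -0.2659  0.012 ]
scene Tr [ 0.4334 -0.2041  0.012 ]
scene br [ 0.4441 -0.1691  0.012 ]
scene lb [ 0.6338 -0.2348  0.012 ]
side fl [0.4562 0.1996 0.035 ]
side fr [0.4813 0.1443 0.035 ]
side line_r [0.6019 0.1882 0.035 ]
side captop [0.5885 0.222  0.179 ]
scene f_a [0.484  0.1389 0.035 ]
scene f_b [0.458  0.2018 0.035 ]
scene captop [0.5835 0.2136 0.179 ]
```

```bash
cat >> h.py <<'E'
def plan(xyz,yaw,n,s=None):
    """n equal rows to TCP xyz, tool-x yaw (deg, signed turn taken shortest unless given beyond)"""
    s=s or manip.state();p=s["ee_pos"].copy();Rt=R.from_quat(np.roll(s["ee_rot"],-1)).as_matrix()
    y0=np.degrees(np.arctan2(Rt[1,0],Rt[0,0]));dy=(yaw-y0+180)%360-180
    print("pos",p,"yaw",y0.round(2),"tool z",Rt[:,2],"turn",round(-dy,1))
    t=np.round(-dy/n,1);out=[]
    for k in range(n):
        w=(np.asarray(xyz)-p)/(n-k);m=np.round(Rt.T@w/.03,2);out.append([m.tolist(),t])
        p=p+Rt@m*.03;Rt=Rt@R.from_rotvec([0,0,t],degrees=True).as_matrix()
    for o in out:print(*o)
    print("end",p)
E
python3 - <<'E'
from h import *
a=np.radians(-19);u=np.array([np.cos(a),np.sin(a)]);c=np.array([.532,-.2225])
g=c-.025*u;print(g)
plan([*g,.15],161,20)
E
```

```text
[ 0.5084 -0.2144]
pos [ 0.2405 -0.4943  0.2307] yaw 25.94 tool z [-0.0004  0.0011 -1.    ] turn -135.1
[0.61, -0.22, 0.13] -6.8
[0.63, -0.15, 0.14] -6.8
[0.64, -0.08, 0.13] -6.8
[0.65, 0.0, 0.14] -6.8
[0.64, 0.08, 0.13] -6.8
[0.63, 0.15, 0.14] -6.8
[0.6, 0.23, 0.13] -6.8
[0.57, 0.3, 0.14] -6.8
[0.54, 0.36, 0.13] -6.8
[0.49, 0.42, 0.14] -6.8
[0.43, 0.48, 0.13] -6.8
[0.38, 0.52, 0.14] -6.8
[0.31, 0.57, 0.13] -6.8
[0.24, 0.6, 0.14] -6.8
[0.17, 0.62, 0.13] -6.8
[0.09, 0.64, 0.14] -6.8
[0.02, 0.64, 0.13] -6.8
[-0.06, 0.64, 0.14] -6.8
[-0.13, 0.63, 0.13] -6.8
[-0.21, 0.62, 0.14] -6.8
end [ 0.5084 -0.2142  0.1499]
```

```bash
python3 -m crank '[{"travel":[0.61,-0.22,0.13],"rot":[0,0,-6.8],"jaw":60},{"travel":[0.63,-0.15,0.14],"rot":[0,0,-6.8],"jaw":60},{"travel":[0.64,-0.08,0.13],"rot":[0,0,-6.8],"jaw":60},{"travel":[0.65,0,0.14],"rot":[0,0,-6.8],"jaw":60},{"travel":[0.64,0.08,0.13],"rot":[0,0,-6.8],"jaw":60},{"travel":[0.63,0.15,0.14],"rot":[0,0,-6.8],"jaw":60},{"travel":[0.6,0.23,0.13],"rot":[0,0,-6.8],"jaw":60},{"travel":[0.57,0.3,0.14],"rot":[0,0,-6.8],"jaw":60},{"travel":[0.54,0.36,0.13],"rot":[0,0,-6.8],"jaw":60},{"travel":[0.49,0.42,0.14],"rot":[0,0,-6.8],"jaw":60}]' 40
python3 -m crank '[{"travel":[0.43,0.48,0.13],"rot":[0,0,-6.8],"jaw":60},{"travel":[0.38,0.52,0.14],"rot":[0,0,-6.8],"jaw":60},{"travel":[0.31,0.57,0.13],"rot":[0,0,-6.8],"jaw":60},{"travel":[0.24,0.6,0.14],"rot":[0,0,-6.8],"jaw":60},{"travel":[0.17,0.62,0.13],"rot":[0,0,-6.8],"jaw":60},{"travel":[0.09,0.64,0.14],"rot":[0,0,-6.8],"jaw":60},{"travel":[0.02,0.64,0.13],"rot":[0,0,-6.8],"jaw":60},{"travel":[-0.06,0.64,0.14],"rot":[0,0,-6.8],"jaw":60},{"travel":[-0.13,0.63,0.13],"rot":[0,0,-6.8],"jaw":60},{"travel":[-0.21,0.62,0.14],"rot":[0,0,-6.8],"jaw":60}]' 40
python3 - <<'E'
from h import *
s=manip.state();im=manip.get_image("wrist");cv2.imwrite("pics/w1.png",im[:,:,::-1])
pose=(s["ee_pos"],s["ee_rot"]);print(s["ee_pos"],s["ee_rot"],s["contact_force"],s["wrist_torque"],s["width"],s["clock"],s["qpos"])
print("expect dot",proj("wrist",[.6055,-.2475,.012],pose))
print("TCP on board",proj("wrist",[*s["ee_pos"][:2],.012],pose))
E
```

```text
clock: 1.35
ee_pos: [0.3751, -0.3539, 0.1903]
ee_rot: [-0.0, 0.681, 0.732, 0.0]
contact_force: [-0.6, -0.2, -0.6]
width: 0.0599
grasp_force: 0.0
clock: 2.6
ee_pos: [0.5087, -0.214, 0.1498]
ee_rot: [-0.0, 0.155, 0.988, 0.0]
contact_force: [-0.7, -0.1, -0.0]
width: 0.0598
grasp_force: 0.0
[ 0.5087 -0.214   0.1498] [-0.0003  0.155   0.9879  0.0001] [-0.7332 -0.1497 -0.0362] [-0.0057 -0.0042 -0.0149] 0.05981861815246727 2.6 [-0.5502  0.2981 -0.1339  1.1395 -0.     -0.2389]
expect dot (np.float64(313.43872014801934), np.float64(348.65540558812336))
TCP on board (np.float64(316.49120525007385), np.float64(223.6932813718058))
```

View pics/w1.png

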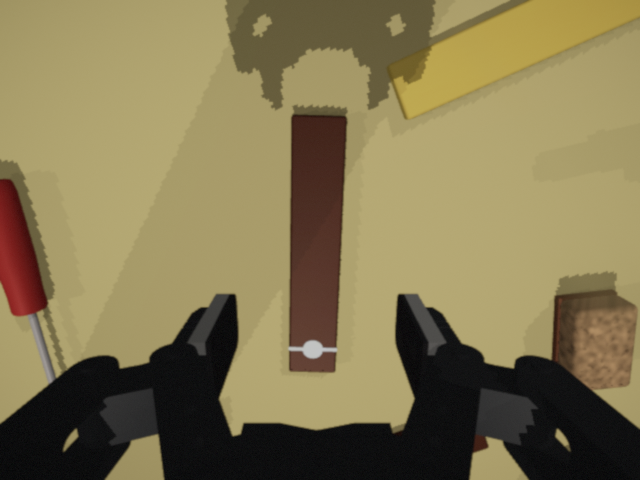

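The wrist view shows the board upright in the image, with its dot at (312.5,349), against a prediction of (313.4,348.7). Its far end is centred at (319.5,116). The yellow board, screwdriver and cork block are clear of the fingers.

Run:
```python
from h import *
s=manip.state();pose=(s["ee_pos"],s["ee_rot"])
d=onz("wrist",(312.5,349),.012,pose);e=onz("wrist",(319.5,116),.012,pose)
v=d-e;L=np.linalg.norm(v);u=v/L;yaw=np.degrees(np.arctan2(u[1],u[0]));print(d,e,L,"(178)",yaw)
g=d-(.078+.025)*u;print(g)
plan([*g[:2],.003],yaw+180,7)
```

```text
[ 0.6065 -0.246   0.012 ] [ 0.4392 -0.1882  0.012 ] 0.17695854802942582 (178) -19.053046232541927
[ 0.5091 -0.2123  0.012 ]
pos [ 0.5097 -0.2125  0.1493] yaw 162.55 tool z [-0.0005  0.0014 -1.    ] turn 1.6
[0.0, -0.0, 0.7] 0.2
[0.0, -0.0, 0.7] 0.2
[0.0, -0.0, 0.7] 0.2
[0.0, -0.0, 0.69] 0.2
[0.01, -0.0, 0.7] 0.2
[0.0, -0.0, 0.69] 0.2
[0.01, -0.01, 0.7] 0.2
end [ 0.509  -0.2124  0.0029]
```

```bash
python3 -m crank '[{"travel":[0.03,-0.06,0.7],"rot":[0,0,1.9],"jaw":60},{"travel":[0,0,0.7],"rot":[0,0,0],"jaw":60},{"travel":[0,0,0.7],"rot":[0,0,0],"jaw":60},{"travel":[0,0,0.7],"rot":[0,0,0],"jaw":60},{"travel":[0,0,0.7],"rot":[0,0,0],"jaw":60},{"travel":[0,0,0.7],"rot":[0,0,0],"jaw":60},{"travel":[0,0,0.7],"rot":[0,0,0],"jaw":60},{"travel":[0,0,0],"rot":[0,0,0],"jaw":60},{"travel":[0,0,0],"rot":[0,0,0],"jaw":30},{"travel":[0,0,0],"rot":[0,0,0],"jaw":30}]' 40
python3 -m crank '[{"travel":[0,0,0],"rot":[0,0,0],"jaw":30},{"travel":[0,0,0],"rot":[0,0,0],"jaw":30},{"travel":[0,0,0],"rot":[0,0,0],"jaw":30},{"travel":[0,0,0],"rot":[0,0,0],"jaw":30},{"travel":[0,0,0],"rot":[0,0,0],"jaw":30},{"travel":[0,0,0],"rot":[0,0,0],"jaw":30},{"travel":[0,0,0],"rot":[0,0,0],"jaw":30},{"travel":[0,0,0],"rot":[0,0,0],"jaw":30},{"travel":[0,0,0],"rot":[0,0,0],"jaw":30},{"travel":[0,0,0],"rot":[0,0,0],"jaw":30}]' 40
```

```text
clock: 3.9
ee_pos: [0.5076, -0.2163, 0.0044]
ee_rot: [0.001, 0.173, 0.985, -0.0]
contact_force: [-0.4, 0.2, 1.0]
width: 0.0365
grasp_force: 40.2
clock: 5.15
ee_pos: [0.5076, -0.2163, 0.0044]
ee_rot: [0.001, 0.173, 0.985, -0.0]
contact_force: [-1.0, -0.2, 6.9]
width: 0.0365
grasp_force: 40.7
```

Run:
```python
from h import *
s=manip.state();s["ee_pos"]=s["ee_pos"]+[0,0,.12]
print(s["qpos"])
plan([.412,.1456,.124],203.3,15,s)
```

```text
[-0.5549  0.4246 -0.3559  0.7884 -0.0001 -0.2065]
pos [ 0.5076 -0.2163  0.1244] yaw 160.04 tool z [ 0.0015 -0.0011 -1.    ] turn -43.3
[0.47, 0.68, -0.0] -2.9
[0.44, 0.71, -0.0] -2.9
[0.4, 0.73, -0.0] -2.9
[0.37, 0.75, -0.0] -2.9
[0.33, 0.76, -0.0] -2.9
[0.29, 0.78, -0.0] -2.9
[0.25, 0.79, -0.0] -2.9
[0.21, 0.81, -0.0] -2.9
[0.17, 0.81, -0.0] -2.9
[0.12, 0.82, -0.0] -2.9
[0.08, 0.83, -0.0] -2.9
[0.04, 0.83, -0.0] -2.9
[-0.0, 0.83, -0.0] -2.9
[-0.04, 0.83, -0.0] -2.9
[-0.09, 0.83, -0.01] -2.9
end [0.412  0.1455 0.1241]
```

```bash
python3 -m crank '[{"travel":[0,0,-0.8],"rot":[0,0,0],"jaw":30},{"travel":[0,0,-0.8],"rot":[0,0,0],"jaw":30},{"travel":[0,0,-0.8],"rot":[0,0,0],"jaw":30},{"travel":[0,0,-0.8],"rot":[0,0,0],"jaw":30},{"travel":[0,0,-0.8],"rot":[0,0,0],"jaw":30},{"travel":[0.47,0.68,0],"rot":[0,0,-2.9],"jaw":30},{"travel":[0.44,0.71,0],"rot":[0,0,-2.9],"jaw":30},{"travel":[0.4,0.73,0],"rot":[0,0,-2.9],"jaw":30},{"travel":[0.37,0.75,0],"rot":[0,0,-2.9],"jaw":30},{"travel":[0.33,0.76,0],"rot":[0,0,-2.9],"jaw":30}]' 40
python3 -m crank '[{"travel":[0.29,0.78,0],"rot":[0,0,-2.9],"jaw":30},{"travel":[0.25,0.79,0],"rot":[0,0,-2.9],"jaw":30},{"travel":[0.21,0.81,0],"rot":[0,0,-2.9],"jaw":30},{"travel":[0.17,0.81,0],"rot":[0,0,-2.9],"jaw":30},{"travel":[0.12,0.82,0],"rot":[0,0,-2.9],"jaw":30},{"travel":[0.08,0.83,0],"rot":[0,0,-2.9],"jaw":30},{"travel":[0.04,0.83,0],"rot":[0,0,-2.9],"jaw":30},{"travel":[0,0.83,0],"rot":[0,0,-2.9],"jaw":30},{"travel":[-0.04,0.83,0],"rot":[0,0,-2.9],"jaw":30},{"travel":[-0.09,0.83,0],"rot":[0,0,-2.9],"jaw":30}]' 40
python3 - <<'E'
from h import *
for i in range(2): manip.get_image("wrist")
s=manip.state();im=manip.get_image("wrist")
print(s["ee_pos"],s["ee_rot"],s["width"],s["clock"],manip.state()["ee_pos"])
cv2.imwrite("pics/w2raw.png",im[:,:,::-1])
m=im[:,:,::-1].copy()
b=manip.get_image("side")[:,:,::-1];cv2.imwrite("pics/side2raw.png",b)
cr=cv2.resize(b[150:250,225:355],(520,400),interpolation=cv2.INTER_CUBIC)
cv2.imwrite("pics/w2.png",m)
cv2.imwrite("pics/side2.png",cr)
E
```

```text
clock: 6.4
ee_pos: [0.4741, -0.0931, 0.1227]
ee_rot: [-0.001, 0.045, 0.999, 0.0]
contact_force: [0.9, -1.1, -1.2]
width: 0.0368
grasp_force: 40.3
clock: 7.65
ee_pos: [0.4097, 0.1474, 0.1228]
ee_rot: [-0.0, -0.206, 0.979, 0.0]
contact_force: [0.0, -0.2, -1.6]
width: 0.0368
grasp_force: 40.3
[0.4095 0.1481 0.1228] [-0.0006 -0.2068  0.9784  0.0003] 0.03672636140737121 7.75 [0.41   0.1471 0.1229]
```

View pics/w2.png

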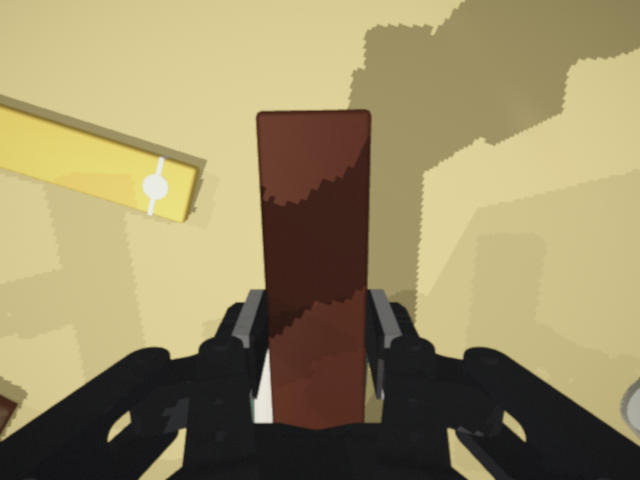

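The wrist view shows the board held between the pads, with its back end at columns 257–370 on row 111. The dot end and the gauge are hidden by the gripper, so I'll use the side crop for those.

Run:
```python
from h import *
p=np.array([.4095,.1481,.1228]);q=np.array([-.0006,-.2068,.9784,.0003]);q/=np.linalg.norm(q)
Rt=R.from_quat(np.roll(q,-1)).as_matrix()
for z in (.1228+.0076,):
    f=lambda uv:Rt.T@(onz("wrist",uv,z,(p,q))-p)
    A,B,C,D=f((257,113)),f((370,111)),f((273,425)),f((364,425))
    print(A,B,C,D,"w",np.linalg.norm(A-B),np.linalg.norm(C-D))
    m0,m1=(A+B)/2,(C+D)/2;v=m1-m0;print(m0,m1,"yaw in tool",np.degrees(np.arctan2(v[1],-v[0])))
P=p+Rt@[-.103,0,-.0076];print("pred dot",P,proj("side",P))
```

```text
[ 0.0737 -0.0192 -0.0075] [ 0.0744  0.0173 -0.0075] [-0.0476 -0.0175 -0.0077] [-0.0476  0.0195 -0.0076] w 0.03645405026768651 0.037051984933586836
[ 0.074  -0.001  -0.0075] [-0.0476  0.001  -0.0076] yaw in tool 0.9195181906436325
pred dot [0.5037 0.1898 0.1303] (np.float64(284.6222363595855), np.float64(185.23971077914476))
```

View pics/side2.png

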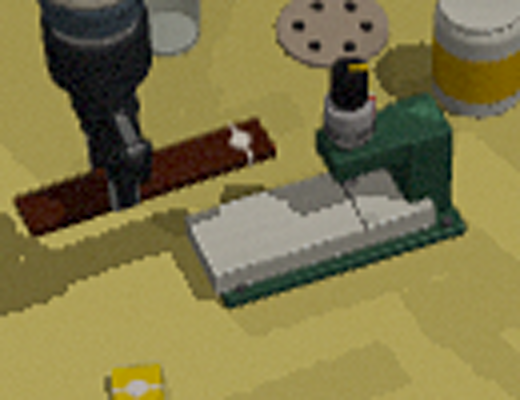

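The side crop shows the dot at (240,139), i.e. (284.6,184.4) in the full picture. That is within 1 px of the prediction, so the board is level in the grip. The cap is centred at crop column 351, and the black line's near end is at (369,229).

Run:
```python
from h import *
from scipy.optimize import least_squares
b=cv2.imread("pics/side2raw.png");a=cv2.imread("pics/scene0.png");sd=cv2.imread("pics/side0.png")
# cap yellow/black rows: column extents by darkness
for im,n,r in((sd,"side",range(168,180,2)),(a,"scene",range(266,278,2))):
    c0=300 if n=="side" else 360
    for y in r: print(n,y,im[y,c0:c0+26].sum(1))
f=lambda v:[proj("side",[v[0],v[1],.163])[0]-312.35,proj("scene",[v[0],v[1],.163])[0]-372.0]
r=least_squares(f,[.588,.22]);print(r.x)
for z,n in((.179,"top"),(.147,"capbot")):print(n,proj("side",[*r.x,z]),proj("scene",[*r.x,z]))
g=r.x;fm=np.array([.470,.171]);print(np.linalg.norm(g-fm),np.degrees(np.arctan2(*(g-fm)[::-1])))
for yw in(22,23.3,24.5):
    t=np.radians(yw);x=np.array([np.cos(t),np.sin(t)]);y=np.array([-x[1],x[0]])
    for nm,P in(("fl",g-.13*x+.035*y),("fr",g-.13*x-.035*y),("line_r",g-.035*y)): print(yw,nm,np.array(proj("side",[*P,.035])),np.array(proj("scene",[*P,.035])))
R0=R.from_quat(np.roll([-.0006,-.2068,.9784,.0003],-1)).as_matrix();print("tool yaw",np.degrees(np.arctan2(R0[1,0],R0[0,0])))
```

```text
side 168 [389 386 395 384 397 390 394 246  44  49  57  46  95  88  82  86  16 360
 369 197 203 220 205 210 210 221]
side 170 [392 390 388 391 390 392 408 249  21  63  29  19  52  37  47  29   8 352
 388 361 198 200 191 220 215 207]
side 172 [393 390 388 388 384 396 412 209  16  57  60  70  19  81  24  71  13 378
 384 381 355 198 184 206 203 197]
side 174 [390 392 397 386 397 401 301 160   6  25  29  36  24  34  20  29  19 262
 254 373 377 383 361 372 211 159]
side 176 [388 383 395 402 395 400 259 284 203  88  14  54   0   0   7  91 403 422
 306 425 393 234 174 194 183 157]
side 178 [388 392 388 386 400 335 200 255 389 432 387 387 392 389 407 407 393 330
 256 164 157 160 174 163 171 187]
scene 266 [408 433 402 423 416 434 421 341 152 121 133 189 265 256 156 151 130 133
 291 461 488 478 471 476 473 476]
scene 268 [390 383 387 377 380 391 362 267 135 191 267 328 282 211 127 157 139 133
 259 416 493 482 469 479 497 495]
scene 270 [386 374 394 385 386 390 355 199 166 233 287 180 148 128 120 133 110 133
 324 508 488 485 480 484 486 479]
scene 272 [394 391 372 396 404 401 331 154 175 215 18
[... 388 characters left out ...]
oat64(372.49760563658106), np.float64(266.61510285048365))
capbot (np.float64(312.38064316239377), np.float64(175.04101389291196)) (np.float64(371.5105290324695), np.float64(274.24952405322506))
0.12749762280275034 20.511280142736666
22 fl [271.0601 204.2484] [396.4986 268.8996]
22 fr [278.7461 219.3362] [373.3522 260.7541]
22 line_r [316.8276 207.35  ] [356.3328 294.6614]
23.3 fl [271.155  204.9406] [395.5996 268.3582]
23.3 fr [279.3238 219.9074] [372.2879 260.6218]
23.3 line_r [317.0548 207.2762] [356.2268 294.8797]
24.5 fl [271.2619 205.5785] [394.759  267.8725]
24.5 fr [279.8737 220.4261] [371.304  260.5164]
24.5 line_r [317.2624 207.2048] [356.1344 295.0832]
tool yaw -156.13059275672492
```

Run:
```python
from h import *
from scipy.optimize import least_squares
obs=[("side",0,0,.163,311.9,None),("scene",0,0,.163,372.3,None),("side",-.13,.035,.035,271.2,204.2),("side",-.13,-.035,.035,278.8,217.3),("side",0,-.035,.035,316.6,206.4),("scene",-.13,-.035,.035,374,262.2),("scene",-.13,.035,.035,396.6,269.8)]
def f(v,full=False):
    t=v[2];x=np.array([np.cos(t),np.sin(t)]);y=np.array([-x[1],x[0]]);o=[]
    for n,a,b,z,u,w in obs:
        P=proj(n,[*(v[:2]+a*x+b*y),z]);o.append(P[0]-u)
        if w:o.append(P[1]-w)
    return np.array(o)
r=least_squares(f,[.588,.22,.4],loss="soft_l1");print(r.x,np.degrees(r.x[2]),f(r.x))
g=r.x[:2];t=r.x[2];x=np.array([np.cos(t),np.sin(t)])
s=manip.state();s["ee_pos"]=np.array([.4105,.1465,.123])
T=g-.103*x
print("final TCP",T,"pre",T-.06*x)
plan([*(T-.06*x),.058],np.degrees(t)+180-0.9,6)
```

```text
[0.59   0.219  0.3856] 22.092410974223686 [ 0.6191  0.4921  0.075  -0.6539  0.191   1.2903  0.4003  0.1866 -0.0174
 -0.6945  0.5745 -0.1604]
final TCP [0.4945 0.1802] pre [0.4389 0.1576]
pos [0.4105 0.1465 0.1229] yaw -156.32 tool z [-0.0007 -0.0003 -1.    ] turn 2.5
[-0.17, -0.01, 0.36] 0.4
[-0.17, -0.0, 0.36] 0.4
[-0.17, -0.01, 0.36] 0.4
[-0.17, -0.0, 0.36] 0.4
[-0.17, -0.0, 0.36] 0.4
[-0.17, -0.0, 0.36] 0.4
end [0.4389 0.1577 0.0581]
```

```bash
python3 -m crank '[{"travel":[-0.17,-0.01,0.44],"rot":[0,0,0.4],"jaw":30},{"travel":[-0.17,0,0.44],"rot":[0,0,0.4],"jaw":30},{"travel":[-0.17,-0.01,0.44],"rot":[0,0,0.4],"jaw":30},{"travel":[-0.17,0,0.44],"rot":[0,0,0.4],"jaw":30},{"travel":[-0.17,0,0.44],"rot":[0,0,0.4],"jaw":30},{"travel":[-0.17,0,0.44],"rot":[0,0,0.4],"jaw":30},{"travel":[0,0,0],"rot":[0,0,0],"jaw":30},{"travel":[0,0,0],"rot":[0,0,0],"jaw":30},{"travel":[0,0,0],"rot":[0,0,0],"jaw":30},{"travel":[0,0,0],"rot":[0,0,0],"jaw":30}]' 40
python3 - <<'E'
from h import *
plan([.4945,.1802,.0412],-158.8,7)
E
```

```text
clock: 9.1
ee_pos: [0.4401, 0.157, 0.0445]
ee_rot: [0.0, -0.183, 0.983, 0.0]
contact_force: [-0.6, 0.4, -1.8]
width: 0.0365
grasp_force: 40.3
pos [0.4401 0.157  0.0445] yaw -158.86 tool z [ 0.0008  0.0002 -1.    ] turn -0.1
[-0.28, 0.01, 0.02] -0.0
[-0.28, 0.01, 0.02] -0.0
[-0.28, 0.01, 0.01] -0.0
[-0.28, 0.01, 0.02] -0.0
[-0.28, 0.01, 0.01] -0.0
[-0.28, 0.01, 0.02] -0.0
[-0.29, 0.01, 0.01] -0.0
end [0.4945 0.1803 0.0413]
```

```bash
python3 -m crank '[{"travel":[0,0,0.05],"rot":[0,0,0],"jaw":30},{"travel":[0,0,0.05],"rot":[0,0,0],"jaw":30},{"travel":[-0.28,0.01,0],"rot":[0,0,0],"jaw":30},{"travel":[-0.28,0.01,0],"rot":[0,0,0],"jaw":30},{"travel":[-0.28,0.01,0],"rot":[0,0,0],"jaw":30},{"travel":[-0.28,0.01,0],"rot":[0,0,0],"jaw":30},{"travel":[-0.28,0.01,0],"rot":[0,0,0],"jaw":30},{"travel":[-0.28,0.01,0],"rot":[0,0,0],"jaw":30},{"travel":[-0.28,0.01,0],"rot":[0,0,0],"jaw":30},{"travel":[0,0,0],"rot":[0,0,0],"jaw":30}]' 40
python3 - <<'E'
from h import *
manip.get_image("wrist");s=manip.state();im=manip.get_image("wrist")[:,:,::-1];b=manip.get_image("side")[:,:,::-1];cv2.imwrite("pics/side3raw.png",b)
print(s["clock"],s["ee_pos"],s["ee_rot"],s["contact_force"])
cv2.imwrite("pics/w3raw.png",im)
m=np.vstack([im[80:380,120:520]]);m=cv2.resize(m,(800,600),interpolation=cv2.INTER_CUBIC)
m[400:,520:]=cv2.resize(b[160:230,260:358],(280,200),interpolation=cv2.INTER_CUBIC)
cv2.imwrite("pics/w3.png",m)
E
```

```text
clock: 10.35
ee_pos: [0.4946, 0.1804, 0.041]
ee_rot: [0.0, -0.184, 0.983, 0.0]
contact_force: [0.2, 0.7, -1.2]
width: 0.0363
grasp_force: 40.3
10.4 [0.4942 0.1802 0.0409] [-0.0001 -0.1835  0.983  -0.    ] [ 0.6816  0.4517 -1.1808]
```

View pics/w3.png

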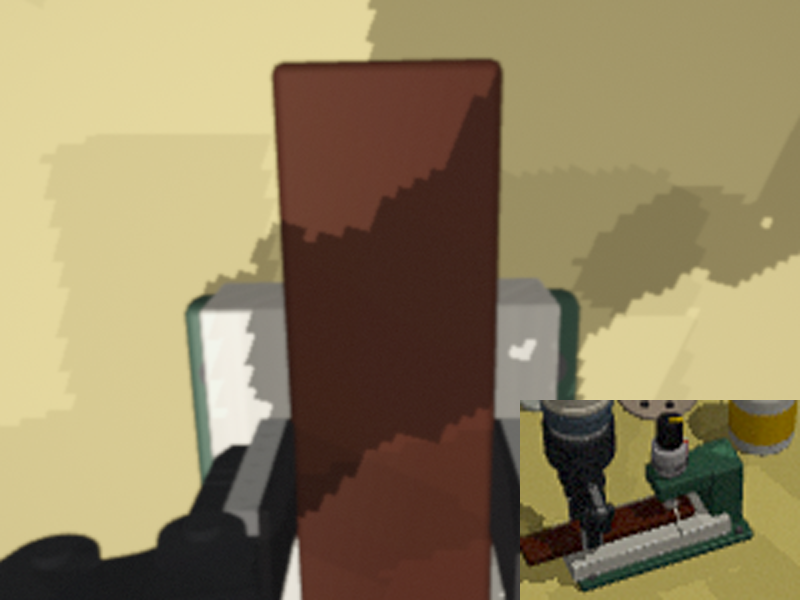

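The wrist view shows the table's front top edge from (203,310) to (558,303) in the enlarged crop, and the board's back end from (275,66) to (500,62). In the inset the board's white line lies near the table's black line. Next I'll measure the overhang (must be 48 mm) and the side margins.

Run:
```python
from h import *
p=np.array([.4942,.1802,.0409]);q=np.array([-.0001,-.1835,.983,0]);q/=np.linalg.norm(q)
Rt=R.from_quat(np.roll(q,-1)).as_matrix()
f=lambda uv,z:Rt.T@(onz("wrist",(120+uv[0]/2-.25,80+uv[1]/2-.25),z,(p,q))-p)
zt=.0409+.0076
fl,fr=f((203,310),.035),f((558,303),.035)
bl,br=f((275,66),zt),f((500,62),zt);ml,mr=f((296,540),zt),f((489,540),zt)
nl,nr=f((286,310),zt),f((497,310),zt)
print("table",fl,fr,"w",np.linalg.norm(fl-fr));print("back",bl,br,np.linalg.norm(bl-br));print(nl,nr,np.linalg.norm(nl-nr));print(ml,mr,np.linalg.norm(ml-mr))
tn=np.degrees(np.arctan2(*(fr-fl)[:2]));print("table edge ang",tn)
a=(bl+br)/2;c=(ml+mr)/2;v=c-a;print("board ang",np.degrees(np.arctan2(v[1],-v[0])))
n=np.array([-(fr-fl)[1],(fr-fl)[0]]);n/=np.linalg.norm(n); # into gauge (-x tool)
m=(fl+fr)[:2]/2;tx=(fr-fl)[:2]/np.linalg.norm((fr-fl)[:2])
u=v[:2]/np.linalg.norm(v[:2]);dot=a[:2]+.178*u
print("into",n,"overhang",(m-a[:2])@n,"dot in",(dot-m)@n,"lateral dot",(dot-m)@tx)
ax=m+.13*n;A=p+Rt@[*ax,0];print("spindle",A,"gauge yaw",np.degrees(np.arctan2(*(Rt[:2,:2]@n)[::-1])))
for y in range(196,226,2): print(y,[int(t) for t in cv2.imread("pics/side3raw.png")[y,306:326].sum(1)])
```

```text
table [ 0.029  -0.0367  0.0059] [0.0305 0.0317 0.0059] w 0.0684848960928067
back [ 0.0738 -0.0191 -0.0076] [ 0.0744  0.0171 -0.0076] 0.03627019195726101
[ 0.0329 -0.0188 -0.0076] [ 0.0329  0.0182 -0.0076] 0.03704055775068448
[-0.0129 -0.0186 -0.0076] [-0.0129  0.0184 -0.0076] 0.036963135088727846
table edge ang 1.2400664424729848
board ang 0.5931593145913204
into [-0.9998  0.0216] overhang 0.04428839227180059 dot in 0.13370026221877257 lateral dot 0.00045847672145686927
spindle [0.5875 0.2166 0.0409] gauge yaw 22.38786449594566
196 [46, 35, 33, 71, 194, 251, 266, 258, 358, 160, 51, 32, 29, 69, 210, 323, 318, 307, 128, 51]
198 [59, 53, 55, 37, 57, 97, 110, 100, 489, 117, 66, 84, 118, 94, 78, 180, 309, 315, 305, 200]
200 [43, 105, 79, 77, 96, 110, 71, 88, 163, 319, 62, 68, 27, 32, 213, 352, 473, 473, 473, 481]
202 [118, 84, 74, 58, 85, 44, 30, 38, 76, 401, 431, 430, 438, 454, 445, 447, 432, 444, 478, 480]
204 [52, 88, 126, 444, 432, 426, 440, 461, 420, 369, 442, 443, 437, 448, 448, 457, 445, 525, 429, 337]
206 [457, 460, 445, 451, 441, 437, 443, 451, 458, 429, 269, 522, 446, 326, 374, 
[... 265 characters left out ...]
339, 350, 262, 219, 206, 155, 137, 146, 140, 174, 216, 183, 145, 121, 123]
214 [309, 266, 196, 227, 155, 145, 127, 155, 179, 199, 164, 103, 129, 101, 77, 129, 217, 376, 376, 381]
216 [126, 161, 197, 183, 148, 124, 116, 100, 84, 144, 219, 378, 391, 382, 400, 397, 396, 382, 391, 389]
218 [117, 87, 86, 232, 210, 380, 377, 371, 393, 389, 390, 392, 384, 380, 388, 380, 388, 384, 381, 379]
220 [381, 390, 393, 390, 392, 389, 379, 394, 389, 393, 387, 397, 387, 382, 390, 382, 397, 385, 384, 376]
222 [388, 390, 385, 380, 388, 392, 389, 396, 383, 398, 381, 380, 383, 386, 387, 397, 388, 384, 386, 386]
224 [383, 386, 393, 388, 389, 390, 382, 390, 383, 372, 383, 382, 379, 422, 409, 423, 419, 425, 413, 385]
```

```bash
python3 -m crank '[{"travel":[0.06,0,0],"rot":[0,0,0],"jaw":30},{"travel":[0.06,0,0],"rot":[0,0,0],"jaw":30},{"travel":[0,0,0],"rot":[0,0,0],"jaw":30},{"travel":[0,0,0.03],"rot":[0,0,0],"jaw":30},{"travel":[0,0,0.03],"rot":[0,0,0],"jaw":30},{"travel":[0,0,0],"rot":[0,0,0],"jaw":30},{"travel":[0,0,0],"rot":[0,0,0],"jaw":30},{"travel":[0,0,0],"rot":[0,0,0],"jaw":30},{"travel":[0,0,0],"rot":[0,0,0],"jaw":30},{"travel":[0,0,0],"rot":[0,0,0],"jaw":30}]' 40
```

```text
clock: 11.75
ee_pos: [0.4908, 0.1789, 0.0394]
ee_rot: [0.0, -0.183, 0.983, -0.0]
contact_force: [-0.9, -0.2, 4.1]
width: 0.0366
grasp_force: 40.8
```

```bash
python3 -m crank '[{"travel":[0,0,0],"rot":[0,0,0],"jaw":56},{"travel":[0,0,0],"rot":[0,0,0],"jaw":56},{"travel":[0,0,0],"rot":[0,0,0],"jaw":56},{"travel":[0,0,0],"rot":[0,0,0],"jaw":56},{"travel":[0,0,-0.3],"rot":[0,0,0],"jaw":56},{"travel":[0,0,-0.8],"rot":[0,0,0],"jaw":56},{"travel":[0,0,-1],"rot":[0,0,0],"jaw":56},{"travel":[0,0,-1],"rot":[0,0,0],"jaw":56},{"travel":[0,0,-1],"rot":[0,0,0],"jaw":56},{"travel":[0,0,-1],"rot":[0,0,0],"jaw":56}]' 40
python3 - <<'E'
from h import *
for i in range(3):manip.get_image("wrist")
s=manip.state();im=manip.get_image("wrist")[:,:,::-1];b=manip.get_image("side")[:,:,::-1];cv2.imwrite("pics/side4raw.png",b)
print(s["clock"],s["ee_pos"],s["ee_rot"],s["qpos"],manip.state()["ee_pos"])
cv2.imwrite("pics/w4raw.png",im)
m=cv2.resize(im[60:360,120:520],(800,600),interpolation=cv2.INTER_CUBIC)
m[340:,450:]=cv2.resize(b[160:230,265:359],(350,260),interpolation=cv2.INTER_CUBIC)
cv2.imwrite("pics/w4.png",m)
E
```

```text
clock: 13.0
ee_pos: [0.4906, 0.1789, 0.194]
ee_rot: [0.0, -0.183, 0.983, 0.0]
contact_force: [0.6, 0.2, 0.3]
width: 0.0559
grasp_force: 0.0
13.15 [0.4914 0.179  0.1941] [ 0.0017 -0.1835  0.983   0.    ] [ 0.1889  0.2243 -0.1204  1.2227  0.     -0.1802] [0.4904 0.1789 0.1921]
```

View pics/w4.png

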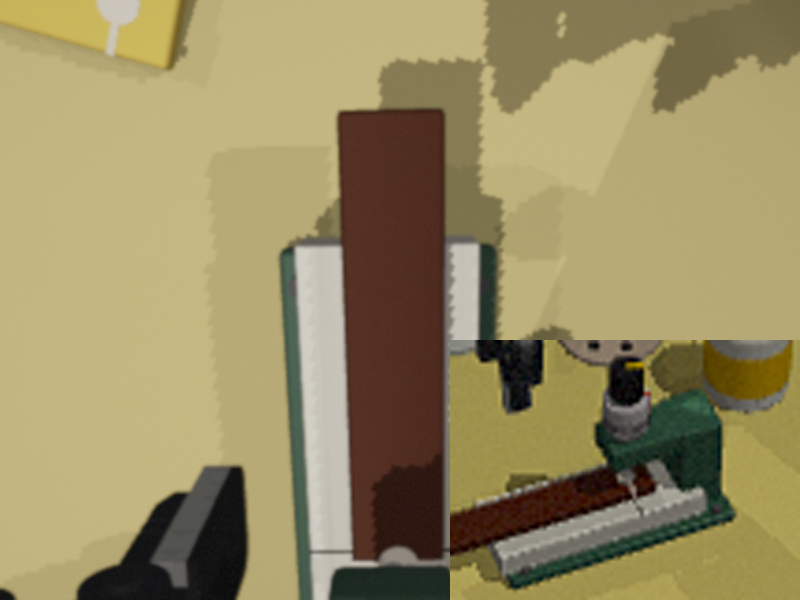

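The released board lies on the table. The black line is at row 551 of the crop, and the dot just shows at (398,555) in front of the head. The front edge runs from (297,247) to (478,243), and the back end from (338,114) to (443,110).

Run:
```python
from h import *
p=np.array([.4907,.1789,.1930]);q=np.array([.0008,-.1835,.983,0]);q/=np.linalg.norm(q)
Rt=R.from_quat(np.roll(q,-1)).as_matrix()
f=lambda uv,z:(Rt.T@(onz("wrist",(120+uv[0]/2-.25,60+uv[1]/2-.25),z,(p,q))-p))[:2]
fl,fr=f((297,247),.035),f((478,243),.035);bl,br=f((338,114),.047),f((443,110),.047)
L=f((330,551),.035);ml,mr=f((354,555),.047),f((443,555),.047)
a=(bl+br)/2;m=(fl+fr)/2;u=(ml+mr)/2-a;u/=np.linalg.norm(u);tx=(fr-fl)/np.linalg.norm(fr-fl);n=np.array([-tx[1],tx[0]])
print("w",np.linalg.norm(fl-fr),np.linalg.norm(bl-br),"angles",np.degrees(np.arctan2(tx[0],tx[1])),np.degrees(np.arctan2(u[1],-u[0])))
dot=a+.178*u
print("overhang",(m-a)@n,"line depth",(L-m)@n,"dot depth",(dot-m)@n,"back->line",(L-a)@n,"(178) lat",(dot-m)@tx)
A=p+Rt@[*(m+.13*n),0];print("spindle",A)
w=cv2.imread("pics/w4raw.png");b=cv2.imread("pics/side4raw.png")
d=cv2.resize(w[315:350,268:358],(800,311),interpolation=cv2.INTER_CUBIC)
e=cv2.resize(b[192:216,300:362],(800,289),interpolation=cv2.INTER_CUBIC)
cv2.imwrite("pics/z4.png",np.clip(np.vstack([d,e])*1.4,0,255).astype(np.uint8))
```

```text
w 0.06816319993996195 0.03628222495234224 angles 1.3379120041689876 1.0995785065406642
overhang 0.04771199946074184 line depth 0.12870173804923707 dot depth 0.13028646056206683 back->line 0.1764137375099789 (178) lat 0.0015435452468077052
spindle [0.5863 0.2168 0.1932]
```

View pics/z4.png

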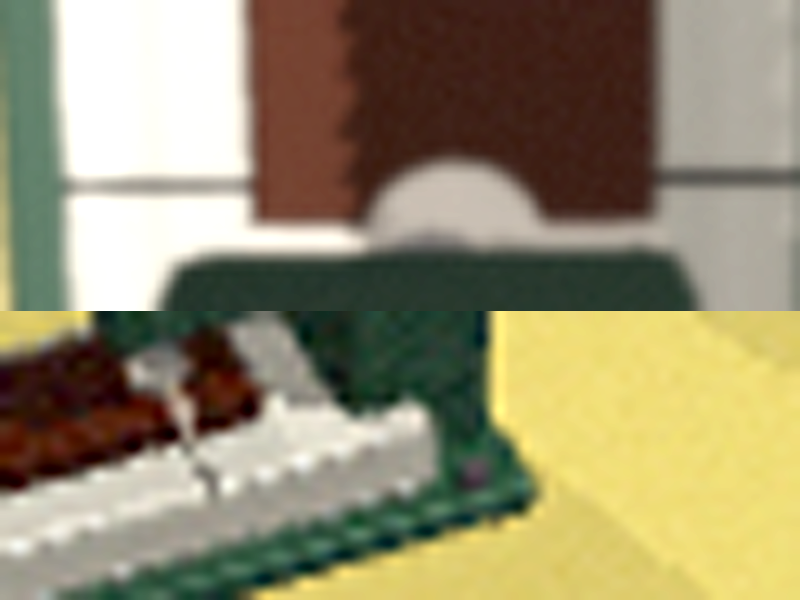

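The zoom shows the board's white line meeting the table's black line, so the depth is right. The dot centre is at column 457, against about 430 for the head and spindle centre, so it sits roughly 2 mm to one side. I'll regrip, shift the board about 2 mm and release.

```bash
python3 -m crank '[{"travel":[0,0,1],"rot":[0,0,0],"jaw":56},{"travel":[0,0,1],"rot":[0,0,0],"jaw":56},{"travel":[0,0,1],"rot":[0,0,0],"jaw":56},{"travel":[0,0,1],"rot":[0,0,0],"jaw":56},{"travel":[0,0,0.7],"rot":[0,0,0],"jaw":56},{"travel":[0,0,0.33],"rot":[0,0,0],"jaw":56},{"travel":[0,0,0],"rot":[0,0,0],"jaw":56},{"travel":[0,0,0],"rot":[0,0,0],"jaw":30},{"travel":[0,0,0],"rot":[0,0,0],"jaw":30},{"travel":[0,0,0],"rot":[0,0,0],"jaw":30}]' 40
python3 -m crank '[{"travel":[0,0,0],"rot":[0,0,0],"jaw":30},{"travel":[0,0,0],"rot":[0,0,0],"jaw":30},{"travel":[0.01,-0.02,0],"rot":[0,0,0],"jaw":30},{"travel":[0.01,-0.03,0],"rot":[0,0,0],"jaw":30},{"travel":[0,-0.02,0],"rot":[0,0,0],"jaw":30},{"travel":[0,0,0],"rot":[0,0,0],"jaw":30},{"travel":[0,0,0],"rot":[0,0,0],"jaw":30},{"travel":[0,0,0],"rot":[0,0,0],"jaw":30},{"travel":[0,0,0],"rot":[0,0,0],"jaw":56},{"travel":[0,0,0],"rot":[0,0,0],"jaw":56}]' 40
python3 -m crank '[{"travel":[0,0,0],"rot":[0,0,0],"jaw":56},{"travel":[0,0,0],"rot":[0,0,0],"jaw":56},{"travel":[0,0,-0.3],"rot":[0,0,0],"jaw":56},{"travel":[0,0,-0.8],"rot":[0,0,0],"jaw":56},{"travel":[0,0,-1],"rot":[0,0,0],"jaw":56},{"travel":[0,0,-1],"rot":[0,0,0],"jaw":56},{"travel":[0,0,-1],"rot":[0,0,0],"jaw":56},{"travel":[0,0,-1],"rot":[0,0,0],"jaw":56},{"travel":[0,0,0],"rot":[0,0,0],"jaw":56},{"travel":[0,0,0],"rot":[0,0,0],"jaw":56}]' 40
python3 - <<'E'
from h import *
s=manip.state();w=manip.get_image("wrist")[:,:,::-1];cv2.imwrite("pics/w5raw.png",w)
print(s["clock"],s["ee_pos"],s["ee_rot"])
g=w.sum(2).astype(int)
for y in (320,330,338):print(y,[int(t) for t in g[y,270:362:1]])
E
```

```text
clock: 14.5
ee_pos: [0.4912, 0.179, 0.0423]
ee_rot: [0.001, -0.184, 0.983, 0.0]
contact_force: [-1.4, 1.4, 6.0]
width: 0.0361
grasp_force: 40.5
clock: 15.75
ee_pos: [0.4909, 0.1766, 0.0415]
ee_rot: [0.0, -0.183, 0.983, -0.0]
contact_force: [0.3, 0.8, -0.4]
width: 0.0559
grasp_force: 0.0
clock: 17.0
ee_pos: [0.4906, 0.1766, 0.1941]
ee_rot: [-0.0, -0.183, 0.983, -0.0]
contact_force: [-0.4, -0.3, -0.1]
width: 0.056
grasp_force: 0.0
17.0 [0.4906 0.1766 0.1941] [-0.0001 -0.1834  0.983  -0.    ]
320 [232, 237, 245, 244, 243, 279, 419, 554, 594, 597, 585, 582, 579, 572, 569, 566, 559, 559, 564, 568, 570, 570, 567, 564, 521, 386, 220, 165, 169, 171, 167, 164, 170, 166, 166, 165, 162, 157, 128, 107, 92, 84, 79, 84, 80, 82, 89, 82, 84, 85, 84, 89, 82, 85, 82, 81, 81, 84, 86, 87, 85, 86, 83, 85, 86, 88, 84, 84, 83, 83, 97, 160, 270, 344, 361, 362, 360, 354, 352, 356, 358, 357, 364, 366, 365, 374, 384, 389, 383, 340, 228, 139]
330 [267, 228, 237, 241, 241, 249, 321, 461, 564, 577, 574, 577, 578, 572, 568, 564, 557, 550, 559, 566, 570, 569, 567, 563, 536, 439, 263, 158, 165, 165, 163, 161, 168, 166, 164, 165, 158, 158, 144, 113, 85, 78, 87, 81, 75, 87, 76, 82, 79, 77, 90, 94, 80, 81, 86, 82, 85, 88, 82, 84, 79, 85, 85, 77, 85, 81, 81, 91, 81, 83, 93, 159, 264, 341, 360, 361, 359, 355, 350, 352, 355, 359, 365, 364, 365, 377, 387, 390, 382, 342, 221, 133]
338 [304, 232, 232, 239, 239, 239, 237, 276, 341, 379, 381, 368, 345, 334, 329, 326, 324, 320, 320, 329, 333, 334, 336, 345, 357, 318, 207, 155, 165, 169, 163, 165, 166, 167, 165, 163, 162, 151, 132, 117, 139, 219, 316, 378, 400, 406, 409, 408, 409, 409, 409, 404, 403, 397, 384, 347, 274, 175, 100, 86, 79, 83, 81, 85, 88, 84, 78, 81, 77, 87, 91, 116, 185, 238, 250, 249, 247, 244, 244, 243, 246, 249, 253, 251, 255, 266, 285, 304, 307, 274, 180, 128]
```

Run:
```python
from h import *
s=manip.state();s["ee_pos"]=s["ee_pos"]+[0,0,.021]
plan([.5875,.2165,.215],12.0,17,s)
```

```text
pos [0.4904 0.1766 0.2147] yaw -158.86 tool z [-0.0012 -0.0003 -1.    ] turn -170.9
[-0.21, 0.0, -0.0] -10.1
[-0.2, -0.03, -0.0] -10.1
[-0.19, -0.07, -0.0] -10.1
[-0.18, -0.1, -0.0] -10.1
[-0.16, -0.13, -0.0] -10.1
[-0.13, -0.16, -0.0] -10.1
[-0.11, -0.18, -0.0] -10.1
[-0.07, -0.19, -0.0] -10.1
[-0.04, -0.2, -0.0] -10.1
[-0.0, -0.21, -0.0] -10.1
[0.03, -0.2, -0.0] -10.1
[0.07, -0.19, -0.0] -10.1
[0.1, -0.18, -0.0] -10.1
[0.13, -0.16, -0.0] -10.1
[0.16, -0.13, -0.0] -10.1
[0.18, -0.1, -0.01] -10.1
[0.2, -0.07, -0.0] -10.1
end [0.5876 0.2164 0.2149]
```

```bash
python3 -m crank '[{"travel":[0,0,-0.35],"rot":[0,0,0],"jaw":56},{"travel":[0,0,-0.35],"rot":[0,0,0],"jaw":56},{"travel":[-0.21,0,0],"rot":[0,0,-10.1],"jaw":56},{"travel":[-0.2,-0.03,0],"rot":[0,0,-10.1],"jaw":56},{"travel":[-0.19,-0.07,0],"rot":[0,0,-10.1],"jaw":56},{"travel":[-0.18,-0.1,0],"rot":[0,0,-10.1],"jaw":56},{"travel":[-0.16,-0.13,0],"rot":[0,0,-10.1],"jaw":56},{"travel":[-0.13,-0.16,0],"rot":[0,0,-10.1],"jaw":56},{"travel":[-0.11,-0.18,0],"rot":[0,0,-10.1],"jaw":56},{"travel":[-0.07,-0.19,0],"rot":[0,0,-10.1],"jaw":56}]' 40
python3 -m crank '[{"travel":[-0.04,-0.2,0],"rot":[0,0,-10.1],"jaw":56},{"travel":[0,-0.21,0],"rot":[0,0,-10.1],"jaw":56},{"travel":[0.03,-0.2,0],"rot":[0,0,-10.1],"jaw":56},{"travel":[0.07,-0.19,0],"rot":[0,0,-10.1],"jaw":56},{"travel":[0.1,-0.18,0],"rot":[0,0,-10.1],"jaw":56},{"travel":[0.13,-0.16,0],"rot":[0,0,-10.1],"jaw":56},{"travel":[0.16,-0.13,0],"rot":[0,0,-10.1],"jaw":56},{"travel":[0.18,-0.1,0],"rot":[0,0,-10.1],"jaw":56},{"travel":[0.2,-0.07,0],"rot":[0,0,-10.1],"jaw":56},{"travel":[0,0,0],"rot":[0,0,0],"jaw":56}]' 40
python3 - <<'E'
from h import *
manip.get_image("wrist");s=manip.state();w=manip.get_image("wrist")[:,:,::-1];cv2.imwrite("pics/w6raw.png",w)
print(s["clock"],s["ee_pos"],s["ee_rot"],s["qpos"],manip.state()["ee_pos"])
pose=(s["ee_pos"],s["ee_rot"]);u,v=proj("wrist",[.5875,.2165,.179],pose);print(u,v)
g=w.sum(2).astype(int)
u,v=int(u),int(v)
for y in range(v-60,v+61,8):print(y,[int(t) for t in g[y,u-70:u+71:3]])
E
```

```text
clock: 18.3
ee_pos: [0.537, 0.1953, 0.2159]
ee_rot: [-0.0, 0.779, -0.627, 0.0]
contact_force: [-0.3, -0.5, -0.1]
width: 0.0563
grasp_force: 0.0
clock: 19.55
ee_pos: [0.588, 0.2183, 0.2156]
ee_rot: [0.001, 0.994, 0.11, 0.0]
contact_force: [-0.4, -0.0, -0.3]
width: 0.0563
grasp_force: 0.0
19.6 [0.5878 0.2182 0.2155] [0.0006 0.9938 0.1109 0.    ] [ 0.2223  0.3965  0.1853  1.3596 -0.0013 -3.1415] [0.5876 0.2181 0.2156]
319.11820654090496 275.7631682823056
215 [421, 331, 265, 263, 265, 266, 262, 137, 121, 227, 390, 307, 178, 209, 207, 213, 210, 219, 250, 239, 299, 308, 314, 322, 219, 163, 211, 329, 319, 251, 184, 215, 203, 197, 513, 551, 561, 573, 276, 226, 210, 452, 475, 475, 476, 474, 473]
223 [451, 451, 317, 267, 265, 268, 267, 237, 128, 132, 370, 402, 192, 196, 195, 208, 272, 294, 389, 476, 491, 499, 506, 503, 329, 252, 353, 477, 481, 470, 377, 351, 274, 166, 377, 546, 558, 564, 448, 224, 215, 353, 474, 473, 473, 473, 473]
231 [453, 454, 412, 268, 266, 264, 266, 265, 161, 129, 201, 402, 358, 123, 261, 448, 493, 493, 493, 493, 478, 432, 274, 227, 301, 312, 372, 440, 472, 474, 474, 474,
[... 2389 characters left out ...]
 293, 290, 286, 312, 312, 309, 312, 311, 310, 313, 315, 185, 125, 291, 479, 550, 546, 513, 354, 144, 135, 136, 131, 136, 137, 136, 137, 137, 135, 137, 132, 131, 136, 218, 525, 522, 516, 529, 526, 537, 206, 203, 284, 475]
327 [293, 294, 291, 294, 301, 333, 319, 300, 280, 275, 269, 264, 292, 342, 329, 132, 148, 540, 549, 543, 549, 487, 270, 125, 134, 136, 136, 131, 134, 133, 137, 136, 135, 132, 131, 136, 137, 494, 522, 516, 522, 521, 543, 486, 473, 474, 467]
335 [292, 292, 295, 290, 293, 293, 290, 280, 263, 264, 263, 264, 263, 292, 350, 261, 198, 363, 567, 549, 543, 513, 359, 135, 132, 137, 132, 137, 136, 136, 130, 132, 140, 141, 137, 135, 135, 343, 520, 516, 513, 521, 530, 511, 472, 472, 465]
```

Run:
```python
from h import *
q=np.array([.0006,.9938,.1109,0]);q/=np.linalg.norm(q);pose=(np.array([.5877,.21815,.2155]),q)
c=onz("wrist",(320.9,274),.179,pose);print("cap",c)
ps=[np.round(proj("wrist",c+[.0135*np.cos(t),.0135*np.sin(t),0],pose),1).tolist() for t in np.radians(12.7)+np.arange(4)*np.pi/2];print(ps)
print(proj("wrist",[.5877,.2182,.179],pose))
plan([*c[:2],.151],8,7)
```

```text
cap [0.5885 0.2158 0.179 ]
[[321.0, 247.2], [292.7, 274.0], [320.8, 299.8], [349.1, 274.0]]
(np.float64(315.7314180045663), np.float64(274.5622133679517))
pos [0.5876 0.2181 0.2156] yaw 12.73 tool z [ 0.0002 -0.0013 -1.    ] turn 4.7
[0.0, 0.01, 0.31] 0.7
[0.0, 0.01, 0.31] 0.7
[0.0, 0.01, 0.31] 0.7
[0.0, 0.01, 0.31] 0.7
[0.0, 0.01, 0.3] 0.7
[0.01, 0.01, 0.31] 0.7
[0.01, 0.02, 0.3] 0.7
end [0.5887 0.2157 0.1511]
```

```bash
python3 -m crank '[{"travel":[0,0.02,0],"rot":[0,0,2],"jaw":56},{"travel":[0,0.02,0.3],"rot":[0,0,1],"jaw":56},{"travel":[0,0.02,0.3],"rot":[0,0,1],"jaw":56},{"travel":[0.01,0.01,0.3],"rot":[0,0,1],"jaw":56},{"travel":[0.01,0.01,0.3],"rot":[0,0,0],"jaw":56},{"travel":[0.01,0,0.3],"rot":[0,0,0],"jaw":56},{"travel":[0,0,0.3],"rot":[0,0,0],"jaw":56},{"travel":[0,0,0.33],"rot":[0,0,0],"jaw":56},{"travel":[0,0,0],"rot":[0,0,0],"jaw":56},{"travel":[0,0,0],"rot":[0,0,0],"jaw":22}]' 40
python3 -m crank '[{"travel":[0,0,0],"rot":[0,0,0],"jaw":22},{"travel":[0,0,0],"rot":[0,0,0],"jaw":22},{"travel":[0,0,0],"rot":[0,0,0],"jaw":22},{"travel":[0,0,0],"rot":[0,0,0],"jaw":22},{"travel":[0,0,0],"rot":[0,0,0],"jaw":22},{"travel":[0,0,0],"rot":[0,0,0],"jaw":22},{"travel":[0,0,0],"rot":[0,0,0],"jaw":22},{"travel":[0,0,0],"rot":[0,0,0],"jaw":22},{"travel":[0,0,0],"rot":[0,0,0],"jaw":22},{"travel":[0,0,0],"rot":[0,0,0],"jaw":22}]' 40
python3 - <<'E'
from h import *
s=manip.state();print(s["qpos"],s["wrist_torque"],s["contact_force"],s["ee_pos"])
E
```

```text
clock: 20.9
ee_pos: [0.5892, 0.2158, 0.1517]
ee_rot: [0.001, 0.998, 0.067, 0.0]
contact_force: [0.1, 0.3, -0.3]
width: 0.0387
grasp_force: 0.0
clock: 22.15
ee_pos: [0.5893, 0.2161, 0.1521]
ee_rot: [0.0, 0.998, 0.067, 0.001]
contact_force: [-0.2, 2.5, 5.2]
width: 0.0267
grasp_force: 39.7
[ 0.2183  0.4201  0.0602  1.2097 -0.0009 -3.0574] [ 0.5408  0.2344 -0.0297] [-0.2333  2.467   5.1955] [0.5893 0.2161 0.1521]
```

```bash
python3 -m crank '[{"travel":[0,0,0],"rot":[0,0,9],"jaw":22},{"travel":[0,0,0],"rot":[0,0,9],"jaw":22},{"travel":[0,0,0],"rot":[0,0,9],"jaw":22},{"travel":[0,0,0],"rot":[0,0,9],"jaw":22},{"travel":[0,0,0],"rot":[0,0,9],"jaw":22},{"travel":[0,0,0],"rot":[0,0,9],"jaw":22},{"travel":[0,0,0],"rot":[0,0,9],"jaw":22},{"travel":[0,0,0],"rot":[0,0,9],"jaw":22},{"travel":[0,0,0],"rot":[0,0,9],"jaw":22},{"travel":[0,0,0],"rot":[0,0,9],"jaw":22}]' 40
cat > t.py <<'E'
from h import *
import sys
s=manip.state();print("q6",np.degrees(s["qpos"][5]),"turned",np.degrees(s["qpos"][5])-s["qpos"][0]*57.3+187.7,"T",s["wrist_torque"],s["contact_force"],s["ee_pos"],s["clock"],s["grasp_force"])
w=manip.get_image("wrist")[:,:,::-1];cv2.imwrite(f"pics/t{sys.argv[1]}.png",w)
i=w.astype(int);m=(i[:,:,2]>i[:,:,1]*2+30)&(i[:,:,2]>90)
n,l,st,c=cv2.connectedComponentsWithStats(m.astype(np.uint8))
print("red",[(st[k].tolist(),c[k].round(1).tolist()) for k in range(1,n) if st[k][4]>8])
h=cv2.cvtColor(w,cv2.COLOR_BGR2HSV);b=manip.get_image("side")[150:210,290:340,::-1];cv2.imwrite(f"pics/s{sys.argv[1]}.png",b)
E
python3 t.py 1
```

```text
clock: 23.4
ee_pos: [0.5884, 0.2151, 0.152]
ee_rot: [0.001, 0.751, -0.66, 0.001]
contact_force: [-6.0, -2.5, 7.6]
width: 0.0265
grasp_force: 40.2
q6 -84.8896830315174 turned 90.33141752234842 T [-0.5662  1.2749  0.0926] [-5.9789 -2.5108  7.6304] [0.5884 0.2151 0.152 ] 23.4 40.216723680496216
red [([315, 238, 8, 34, 242], [318.1, 254.6])]
```

The wrist torque is 0.09 N m, so the cap is carrying the thimble freely. The red thimble mark shows at (318,255) in the wrist view, in line with the cap, so there is no slip yet.

```bash
python3 -m crank '[{"travel":[0,0,0],"rot":[0,0,5],"jaw":22},{"travel":[0,0,0],"rot":[0,0,5],"jaw":22},{"travel":[0,0,0],"rot":[0,0,5],"jaw":22},{"travel":[0,0,0],"rot":[0,0,5],"jaw":22},{"travel":[0,0,0],"rot":[0,0,5],"jaw":22},{"travel":[0,0,0],"rot":[0,0,5],"jaw":22},{"travel":[0,0,0],"rot":[0,0,5],"jaw":22},{"travel":[0,0,0],"rot":[0,0,5],"jaw":22},{"travel":[0,0,0],"rot":[0,0,5],"jaw":22},{"travel":[0,0,0],"rot":[0,0,5],"jaw":22}]' 40; python3 t.py 2
```

```text
clock: 24.75
ee_pos: [0.5876, 0.2154, 0.152]
ee_rot: [-0.001, -0.403, 0.915, -0.001]
contact_force: [-8.3, -1.1, 10.3]
width: 0.0269
grasp_force: 40.3
q6 -35.02212277861217 turned 140.17959823661795 T [-0.2032  1.8857  0.0301] [-8.2932 -1.139  10.3118] [0.5876 0.2154 0.152 ] 24.75 40.33903419971466
red [([314, 237, 9, 34, 236], [318.0, 254.3])]
```

```bash
python3 -m crank '[{"travel":[0,0,0],"rot":[0,0,4],"jaw":22},{"travel":[0,0,0],"rot":[0,0,4],"jaw":22},{"travel":[0,0,0],"rot":[0,0,4],"jaw":22},{"travel":[0,0,0],"rot":[0,0,4],"jaw":22},{"travel":[0,0,0],"rot":[0,0,4],"jaw":22},{"travel":[0,0,0],"rot":[0,0,4],"jaw":22},{"travel":[0,0,0],"rot":[0,0,4],"jaw":22},{"travel":[0,0,0],"rot":[0,0,4],"jaw":22},{"travel":[0,0,0],"rot":[0,0,4],"jaw":22},{"travel":[0,0,0],"rot":[0,0,4],"jaw":22}]' 40; python3 t.py 3
```

```text
clock: 26.1
ee_pos: [0.5873, 0.216, 0.152]
ee_rot: [-0.001, -0.066, 0.998, -0.0]
contact_force: [-9.5, 1.6, 10.9]
width: 0.0269
grasp_force: 40.3
q6 4.938166191610379 turned 180.1088533136073 T [0.3694 2.0033 0.132 ] [-9.4824  1.5993 10.8729] [0.5873 0.216  0.152 ] 26.1 40.318039655685425
red [([292, 240, 13, 35, 236], [297.4, 258.6])]
```

The red mark has moved to (297,259), about 23° of slip. About 67° more is needed.

```bash
python3 -m crank '[{"travel":[0,0,0],"rot":[0,0,7],"jaw":22},{"travel":[0,0,0],"rot":[0,0,7],"jaw":22},{"travel":[0,0,0],"rot":[0,0,7],"jaw":22},{"travel":[0,0,0],"rot":[0,0,7],"jaw":22},{"travel":[0,0,0],"rot":[0,0,7],"jaw":22},{"travel":[0,0,0],"rot":[0,0,7],"jaw":22},{"travel":[0,0,0],"rot":[0,0,7],"jaw":22},{"travel":[0,0,0],"rot":[0,0,7],"jaw":22},{"travel":[0,0,0],"rot":[0,0,7],"jaw":22},{"travel":[0,0,0],"rot":[0,0,4],"jaw":22}]' 40; python3 t.py 4
```

```text
clock: 27.45
ee_pos: [0.5878, 0.2169, 0.152]
ee_rot: [-0.001, 0.496, 0.869, -0.0]
contact_force: [-7.6, 5.6, 8.6]
width: 0.027
grasp_force: 40.2
q6 71.98193662990644 turned 247.1219137141868 T [1.1609 1.5217 0.1776] [-7.6456  5.6394  8.6397] [0.5878 0.2169 0.152 ] 27.45 40.17416059970856
red []
```

```bash
python3 -m crank '[{"travel":[0,0,0],"rot":[0,0,0],"jaw":56},{"travel":[0,0,0],"rot":[0,0,0],"jaw":56},{"travel":[0,0,0],"rot":[0,0,0],"jaw":56},{"travel":[0,0,0],"rot":[0,0,0],"jaw":56},{"travel":[0,0,0],"rot":[0,0,0],"jaw":56},{"travel":[0,0,-0.5],"rot":[0,0,0],"jaw":56},{"travel":[0,0,-0.8],"rot":[0,0,0],"jaw":56},{"travel":[0,0,-0.8],"rot":[0,0,0],"jaw":56},{"travel":[0,0,-0.8],"rot":[0,0,0],"jaw":56},{"travel":[0,0,0],"rot":[0,0,0],"jaw":56}]' 40; python3 t.py 5
python3 - <<'E'
from h import *
w=cv2.imread("pics/t5.png");b=manip.get_image("side")[:,:,::-1];c=manip.get_image("scene")[:,:,::-1]
z=lambda im,x,y,ww,hh,W,H:cv2.resize(im[y:y+hh,x:x+ww],(W,H),interpolation=cv2.INTER_CUBIC)
m=np.hstack([z(w,200,180,240,240,480,480),np.vstack([z(b,265,155,80,60,320,240),z(c,325,250,80,60,320,240)])])
cv2.imwrite("pics/end.png",m)
E
```

```text
clock: 28.8
ee_pos: [0.5898, 0.2161, 0.2413]
ee_rot: [0.002, 0.495, 0.869, 0.001]
contact_force: [0.8, 0.2, -0.1]
width: 0.0559
grasp_force: 0.0
q6 71.83254688780738 turned 247.01976053664885 T [0.0214 0.0248 0.0143] [ 0.8099  0.1923 -0.1042] [0.5898 0.2161 0.2413] 28.8 0.0
red [([282, 237, 8, 5, 31], [285.2, 238.5])]
```

View pics/end.png

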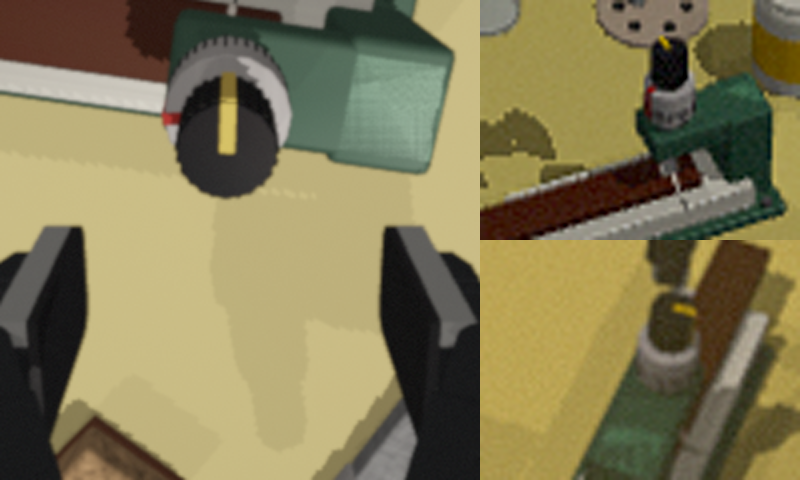

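The yellow mark points up and the red mark left, about 90° apart, so the slip is about a quarter turn. In the side inset the board's white line still meets the table's black line, and the gripper is clear of everything.

```bash
python3 -c "
from workcell import manip
print(manip.sign_off())"
```

```text
the job is handed in; nothing more can be done
None
```

The dotted board lies flat and gripped in the gauge with its dot under the spindle (within about 1 mm by the images), the ratchet slipped about a quarter turn, nothing else on the bench was touched, and the job was handed in at about 29 s.

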